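# Close the calliper on its thumb lock

## Robot

A 6-joint arm with a two-finger parallel gripper is mounted at the origin on the work surface. World frame = base frame: x ahead of the robot, y to its left, z up, the work surface at z = 0. Lengths are in m, angles in rad, forces in N, time in s.
With the tool pointing down it reaches from about 0.35 to 0.975 m from the base axis. Payload 4.9 kg.
Tool frame: the origin (TCP) lies midway between the tips of the shut fingers; the grasp point (between the pads) lies 19 mm behind it; z points along the fingers, y is the direction in which the jaws open and shut (so a half turn about z gives the same grasp; the last joint's range is limited). The gripper opens to 85 mm and grips with 20 to 120 N. Pads are 22 mm wide; open, the fingers measure 114 mm over their backs; the gripper's body (76 mm by 85 mm) begins 54 mm behind the grasp point. The pads swing forward as they close: fully open they stand 13 mm farther back than shut.
Start: joints at [-1.358, 0.053, 1.613, -0, 1.476, -0.119], TCP at [0.204, -0.591, 0.231] pointing down, gripper open.
Joint ranges: [-3.01, 3.01], [-1.01, 2.22], [0.06, 2.58], [-1.02, 4.17], [0.09, 2.62], [-3.14, 3.14]. Speed limits (rad/s): [2.57, 2.57, 3.14, 3.14, 3.14, 3.14].

## Interface

Orientations are given as a unit quaternion [w, x, y, z].
In Python, from plant import state, grab_frame, camera_params, job_done, boxes_of gives the robot as it stands.
- The arm moves only by the tool step_arm, never from a script. Its argument "steps" is a list of rows, each a list of 4 numbers: the shift along the tool's x, y, z in mm, then the turn about the tool's z in degrees. A call has 1 to 8 rows; each row shifts and turns the pose as measured when the row begins, along the tool's axes as they then stand; what a row does not reach is not made up. A row lasts 1/10 s, in which the tool goes at most 50 mm and 8.59 degrees, less where a joint would pass 70% of its speed; a pose out of reach is approached as far as the arm can. A call is refused whole if a number of a shift passes 50 or a number of a turn 8.59, either way. A call with a gripper value outside its range is refused whole. "claw" is the opening in per cent of the stroke, from 0 (shut) to 100 (fully open), set as the call begins (left out, the last holds). The fingers move at their own pace and stop on an object; the grip force is fixed at half the most. Time passes only in rows, so rows that do not move let the fingers close. It gives the time, the measured TCP pose, the force and the opening at its end, in the units of the state.
- state(): the state, without advancing time (a new reading comes with each control period).
- grab_frame(name): name is "scene" or "top"; returns (picture, depth): 420x560x3 uint8, red, green, blue; 420x560 float32, m along the optical axis (not along the pixel's ray), 0 where there is no reading.
- camera_params(name): a dict with "mtx" (3x3 intrinsics, pixels), "extrinsics" (4x4, takes a point from camera to world coordinates). Camera axes: x right, y down, z forward; pixel columns grow to the right and rows downward; lengths in m; the calibration is good to about 2 mm. A picture is of the moment at which its call begins. camera_params takes no time and is no camera call.
- job_done(): hands the job in, once; it reports no verdict.
Trained networks look in the newest picture that a camera, given by its name, has taken for a name from the list of things; names that differ only in an ending like _2 or _b are one class to them, and where a whole thing is asked for, a point or a joint stands for the part that bears it (a point fixed in the world has none). Each returns a list of dicts, best first, with "p" (0 to 1); they miss things now and then, are a little off and sometimes report something else, mostly with a low value. They report only what shows in the picture. A call takes as long as a camera call.
- boxes_of(camera, label): "box" ([left, top, width, height] in pixels, round what is visible of it).
The state is a dict: "time": time; "joint_pos": joint angles; "joint_vel": joint speeds; "joint_efforts": joint torques, N m; "tool_pos": TCP position; "tool_rot": TCP orientation; "contact_force": force on the tool from outside, world axes, zero at the start; "ft_torque": the same for the moment, N m; "gripper_width": opening from 0.0 (shut) to 1.0 (fully open).
Only numpy, scipy, OpenCV 4.12 (cv2) and the standard library are available. Lean on these libraries where they do the work, as an engineer would, in place of code of your own. Each camera call takes 0.05 s, during which the arm holds its last target. There are 200 camera calls.

## Task

The measuring calliper stands in its wooden rest with the jaws open; close it for the zero check. With the fingertips, press the red lock button on the slide right down and, keeping it down the whole way, gently slide the moving jaw home against the fixed jaw, then let go so that the button comes up and locks. Only press and push: lift nothing, leave the calliper seated in its rest, and do not disturb the plaster head, the jar or the loop tool.

Things in the scene. Friction and masses are not known exactly. Their poses are not given: they have to be found in the camera images.
- calliper: Metal calliper, 466 mm long, on its back edge, jaws up, loose in a slotted rest. Origin: bottom edge of the beam, mid-thickness, in the plane of the fixed jaw's measuring face, 48 mm above the bench. y: along the beam from the fixed jaw (y -34 to 0 mm) to the free end; z up. Beam 10 mm thick (x), 32 mm high. Jaws 9 mm thick, up to z = 102 mm. Slide: 24 mm wide, 6 mm readout on its +x side.
- jaw (a joint): Opening g in m: gap between the jaws, 0 = closed on the fixed jaw (hard stop), 0.25 = fully open. The slide moves along calliper y and reaches from y = g to g + 120 mm, top z = 44 mm; its jaw is at y = g to g + 28 mm, with a shoulder to g + 49 mm (z 53 mm). Button up: locked, but for up to 2 mm of play. Button down: slides with about 1.2 N plus slight damping (4 N per m/s).
- lock_button (a joint): Travel of the red lock button in m: 0 = up (locked), 0.005 = fully down (stop). Its spring takes 3 N at the start of the travel and 6 N at the end; released, it springs up by itself. A catch on its stem sits in a rack in the beam: beyond 2.5 mm of travel the slide is free, so press it nearly or fully down.
- button_top (a point): Centre of the red lock button's top face; moves with button and slide. Button 20 mm wide (calliper x), 32 mm long (y = g + 65 to g + 97 mm); when up its top is at z = 53 mm, 101 mm above the bench. At its end nearest the jaws stands the black thumb rest (y = g + 48 to g + 62 mm, 22 mm wide, 9 mm higher than the button), which a fingertip can push while pressing.
- jaw_face (a point): Point on the moving jaw's measuring face, 65 mm above the calliper's origin.
- fixed_face (a point): Point on the fixed jaw's measuring face, 65 mm above the calliper's origin; the moving jaw closes on it.
- maquette_mid (a point): Small white plaster head on a 60 mm square dark wooden block, 113 mm tall, loose; point at mid height. To be left alone.
- jar_mid (a point): Amber glass jar with steel lid, 60 mm diameter, 85 mm tall, loose; point at mid height. To be left alone.
- loop_tool: Clay loop tool lying on the bench, loose: light wooden handle 15 mm thick, steel wire loop at its +x end, 178 mm long in all. To be left alone.
- rest: Wooden rest fixed to the bench: board 100 x 500 x 18 mm with two slotted saddles, 76 mm high. Origin under the board's middle, y along the beam. The slots hold the calliper upright with 0.75 mm play each side; an end block stops it from shifting towards its fixed-jaw end.

How it is judged:
By the outcome, as a careful person would: the job done as asked, in the order asked, and still so for the second after the job is handed in, with the robot touching nothing.
It also fails if it takes over 45 s, if anything falls off the work surface, if the arm or the gripper's body presses on something with over 40 N, if the wrist force passes 120 N, or if a joint passes its speed limit or range.

## Working session

There is one attempt and no reset: what is moved stays moved. The work goes in short steps, Python scripts to look and compute and a tool call to move; the robot and the scene stay as the last step left them, time stands still between calls to the robot, and variables do not carry over. Pictures are saved under pics/ and viewed, about 8 in all and at most 12, crops included, and the job is handed in when it is done.

Besides the shell and the picture viewer there is one more tool, called in YAML: its name, and indented under it one key for each argument. step_arm: Moves the arm, as the interface text tells. Its arguments: {"type":"object","properties":{"steps":{"type":"array"},"claw":{"type":"number"}},"required":["steps"]}

```bash
mkdir -p pics
cat > h.py <<'E'
import numpy as np, cv2
from plant import *
def world(cam,u,v,d):
    P=camera_params(cam);K=np.array(P["mtx"]);E=np.array(P["extrinsics"])
    u,v,d=map(np.asarray,(u,v,d))
    p=np.stack([(u-K[0,2])/K[0,0]*d,(v-K[1,2])/K[1,1]*d,d,np.ones_like(d)],-1)
    return (p@E.T)[...,:3]
def cloud(cam,dep):
    v,u=np.mgrid[:dep.shape[0],:dep.shape[1]]
    return world(cam,u,v,dep.astype(float))
def save(n,im,s=1):
    cv2.imwrite(f"pics/{n}.png",cv2.resize(im[...,::-1],None,fx=s,fy=s))
E
python3 - <<'E'
from h import *
print(state())
for c in("scene","top"):
    im,d=grab_frame(c);save(c+"0",im);np.savez(c+"0",im=im,d=d)
    W=cloud(c,d)
    hsv=cv2.cvtColor(im,cv2.COLOR_RGB2HSV)
    m=((hsv[...,0]<6)|(hsv[...,0]>174))&(hsv[...,1]>170)&(hsv[...,2]>90)&(d>0)
    v,u=np.nonzero(m);print(c,np.array(camera_params(c)["extrinsics"]).round(3).tolist(),m.sum())
    if len(u):print(u.min(),u.max(),v.min(),v.max(),np.median(W[m],0),np.percentile(W[m],[5,95],axis=0))
    for l in("calliper","lock_button","jaw","rest","maquette_mid","jar_mid","loop_tool"):
        print(l,[(b["box"],round(b["p"],2)) for b in boxes_of(c,l)[:2]])
im=[cv2.imread(f"pics/{c}0.png") for c in("scene","top")]
E
```

```text
{'time': 0.0, 'joint_pos': array([-1.35797800e+00,  5.33432615e-02,  1.61429257e+00, -1.88754996e-05,
        1.47599319e+00, -1.18988546e-01]), 'joint_vel': array([ 0.0004103 , -0.00075305,  0.00072456,  0.00161464, -0.00080421,
        0.00047129]), 'joint_efforts': array([-4.51165542e-04, -3.93683445e+01, -3.70176065e+01, -1.37247921e-04,
        6.97447904e-03,  1.32848083e-05]), 'tool_pos': array([ 0.20346497, -0.59029744,  0.2300723 ]), 'tool_rot': array([-1.01662340e-03,  9.86268901e-01,  1.65144234e-01, -5.71346010e-05]), 'contact_force': array([ 0.19854965, -0.11251492, -0.21009955]), 'ft_torque': array([-0.02228785,  0.06885552,  0.00374628]), 'gripper_width': 1.000840409218785}
scene [[-0.433, 0.577, -0.693, 1.321], [0.902, 0.273, -0.336, 0.391], [-0.004, -0.77, -0.638, 0.788], [0.0, 0.0, 0.0, 1.0]] 141
315 332 201 213 [0.53098414 0.08459838 0.09983933] [[0.51906628 0.06855148 0.09303103]
 [0.53925698 0.09775593 0.10204444]]
calliper [([215.0, 131.2, 168.0, 126.5], 0.7)]
lock_button [([293.1, 170.5, 49.5, 68.3], 0.74), ([315.5, 202.3, 16.0, 10.2], 0.46)]
jaw [([290.2, 168.
[... 185 characters left out ...]
 58.5], 0.7)]
loop_tool [([303.0, 190.2, 36.7, 16.1], 0.83), ([314.4, 199.9, 18.3, 15.1], 0.7)]
top [[0.008, -0.998, 0.055, 0.507], [-0.999, -0.011, -0.05, 0.058], [0.05, -0.054, -0.997, 0.831], [0.0, 0.0, 0.0, 1.0]] 205
238 257 207 221 [0.52488659 0.08189906 0.10045124] [[0.51437919 0.06771239 0.0929811 ]
 [0.53405485 0.09615268 0.10253694]]
calliper [([174.7, 192.2, 243.8, 77.3], 0.67)]
lock_button [([239.4, 210.9, 16.8, 14.5], 0.56)]
jaw [([228.9, 199.6, 63.4, 33.7], 0.62)]
rest [([165.3, 168.0, 259.2, 121.7], 0.9), ([227.5, 199.8, 68.0, 34.5], 0.4)]
maquette_mid [([370.2, 180.5, 47.6, 39.2], 0.89)]
jar_mid [([218.6, 126.7, 31.5, 36.1], 0.66)]
loop_tool [([229.9, 271.4, 87.4, 22.5], 0.6)]
```

Run:
```python
from h import *
import numpy as np
z=np.load("top0.npz");save("top_crop",z["im"][100:320,140:450],2.5)
W=cloud("top",z["d"])
# beam: points with height 0.074-0.084 greyish
m=(W[...,2]>.085)&(W[...,2]<.165)&(z["d"]>0)
q=cv2.cvtColor(z["im"],cv2.COLOR_RGB2HSV)
for lo,hi in((.076,.084),(.09,.094),(.099,.103),(.108,.113),(.13,.153)):
    k=(W[...,2]>lo)&(W[...,2]<hi)&(z["d"]>0)
    n,l,s,c=cv2.connectedComponentsWithStats(k.astype(np.uint8))
    for i in range(1,n):
        if s[i,4]>15:
            p=W[l==i];print(lo,s[i,4],s[i,:4],p.mean(0).round(3),p.min(0).round(3),p.max(0).round(3))
```

```text
0.076 291 [278  13  53  48] [ 0.842 -0.013  0.08 ] [ 0.816 -0.068  0.076] [0.904 0.031 0.084]
0.076 201 [546  32  14  49] [ 0.832 -0.5    0.08 ] [ 0.792 -0.52   0.076] [ 0.888 -0.49   0.084]
0.076 58 [220 133  13  18] [0.659 0.124 0.083] [0.642 0.113 0.081] [0.673 0.135 0.084]
0.076 58 [231 141  17  11] [0.65  0.101 0.083] [0.641 0.086 0.078] [0.66  0.115 0.084]
0.076 30 [232 148  15   8] [0.638 0.101 0.082] [0.633 0.088 0.077] [0.647 0.113 0.084]
0.076 331 [173 189  55  23] [0.55 0.17 0.08] [0.531 0.121 0.076] [0.569 0.218 0.084]
0.076 32 [181 199   8  10] [0.543 0.198 0.077] [0.535 0.192 0.076] [0.552 0.205 0.078]
0.076 613 [293 227 108  38] [ 0.469 -0.099  0.08 ] [ 0.436 -0.198  0.076] [0.502 0.    0.084]
0.076 33 [404 254  11   9] [ 0.447 -0.218  0.077] [ 0.439 -0.226  0.076] [ 0.454 -0.208  0.079]
0.076 27 [397 267   9  10] [ 0.423 -0.203  0.077] [ 0.413 -0.21   0.076] [ 0.43  -0.194  0.078]
0.09 24 [283  17   7  14] [0.879 0.017 0.092] [0.865 0.011 0.09 ] [0.891 0.022 0.094]
0.09 48 [320  22   8  26] [ 0.857 -0.055  0.092] [ 0.837 -0.06   0.09 ] [ 0.884 -0.047  0.094]
0.09 120 
[... 841 characters left out ...]
52 -0.185  0.101] [ 0.54  -0.208  0.099] [ 0.575 -0.175  0.103]
0.099 168 [238 208  20  15] [0.524 0.083 0.101] [0.511 0.066 0.099] [0.536 0.1   0.103]
0.099 150 [264 216  21  15] [0.51  0.037 0.101] [0.497 0.018 0.099] [0.522 0.053 0.103]
0.108 91 [300  18  13  16] [ 0.868 -0.02   0.109] [ 0.854 -0.03   0.108] [ 0.882 -0.008  0.112]
0.108 165 [398 187  16  17] [ 0.561 -0.199  0.111] [ 0.547 -0.214  0.108] [ 0.576 -0.186  0.113]
0.108 74 [257 213  10  13] [0.516 0.058 0.11 ] [0.506 0.05  0.108] [0.527 0.066 0.113]
0.13 61 [282 224  12   8] [0.503 0.014 0.146] [0.496 0.005 0.131] [0.508 0.023 0.151]
0.13 65 [408 263  13   8] [ 0.438 -0.2    0.146] [ 0.432 -0.209  0.13 ] [ 0.444 -0.195  0.152]
```

View pics/scene0.png

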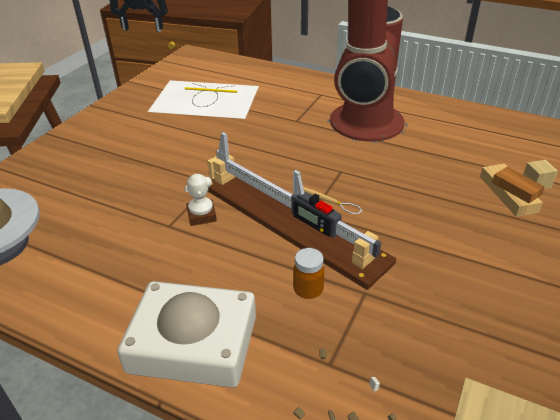

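View pics/top_crop.png

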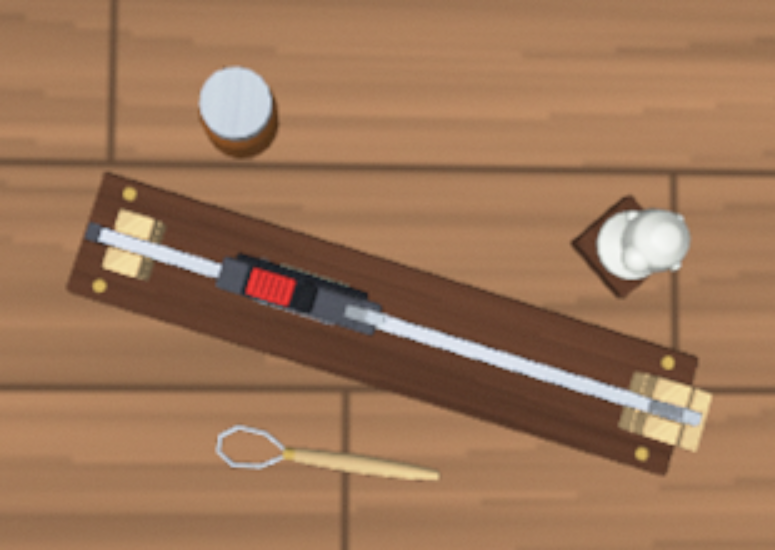

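The top view shows the moving jaw at about (0.503, 0.014), the fixed jaw at about (0.438, -0.200) and the button at about (0.524, 0.083, 0.101). The heights match the given sizes, and the opening is about 0.19 m. I'll travel there high with the fingers shut, turning tool x along the beam.

step_arm:
  steps:
    - [31, -32, 0, -6.8]
    - [35, -28, 0, -6.8]
    - [38, -24, 0, -6.8]
    - [41, -19, 0, -6.8]
    - [43, -14, 0, -6.8]
    - [44, -9, 0, -6.8]
    - [45, -4, 0, -6.8]
    - [45, 2, 0, -6.8]
  claw: 0

```text
time: 1.6
tool_pos: [0.3561, -0.2572, 0.2308]
tool_rot: [0.001, 0.793, 0.609, 0.0]
contact_force: [1.1, -0.3, -1.0]
gripper_width: -0.004
```

```bash
cat > to.py <<'E'
import sys
from h import *
from scipy.spatial.transform import Rotation as R
s=state();q=s["tool_rot"];M=R.from_quat([q[1],q[2],q[3],q[0]]).as_matrix()
np.set_printoptions(precision=4,suppress=True)
print("t",s["time"],"p",s["tool_pos"],"F",s["contact_force"],"w",s["gripper_width"],"xang",np.degrees(np.arctan2(M[1,0],M[0,0])),"z",M[:,2])
for t in sys.argv[1:]:
    g=np.array(eval(t));print("tool shift mm",M.T@(g-s["tool_pos"])*1000)
E
python3 to.py "(.524,.083,.14)"
python3 - <<'E'
from h import *
z=np.load("top0.npz");W=cloud("top",z["d"])
# direction of the beam: top edge points z .076-.084 on light metal
q=cv2.cvtColor(z["im"],cv2.COLOR_RGB2HSV)
k=(abs(W[...,2]-.08)<.004)&(q[...,1]<60)&(q[...,2]>120)&(W[...,0]<.62)&(W[...,0]>.4)
k[:,:170]=0;k[:,430:]=0;k[:185]=0
p=W[k];print(len(p),p.min(0),p.max(0));l=cv2.fitLine(p[:,:2].astype(np.float32),cv2.DIST_HUBER,0,.01,.01).ravel();print(l,np.degrees(np.arctan2(l[1],l[0])))
n=np.array([-l[1],l[0]])
b=(abs(W[...,2]-.101)<.002)&(q[...,1]>170)&((q[...,0]<6)|(q[...,0]>174))
pb=W[b];c=(pb.min(0)+pb.max(0))/2;print("button",c,pb.mean(0),"off line",(c[:2]-l[2:])@n,(pb.mean(0)[:2]-l[2:])@n)
a=(pb[:,:2]-l[2:])@l[:2];print("along",a.min(),a.max())
E
```

```text
t 1.6 p [ 0.3561 -0.2572  0.2308] F [ 1.1023 -0.3128 -1.0362] w -0.004226977794266313 xang 74.99300562292915 z [ 0.0022 -0.002  -1.    ]
tool shift mm [372.2348  73.8349  90.5159]
893 [ 0.43566876 -0.22098748  0.07601621] [0.58020092 0.20792636 0.08394753]
[0.29007518 0.95700383 0.52307564 0.08017191] 73.137535
button [0.52407387 0.08278007 0.10103373] [0.5241365  0.08257864 0.10080947] off line -0.00019874602501822498 -0.00031711215821238637
along -0.01295057885054152 0.018437232351479725
```

step_arm:
  steps:
    - [46, 9, 0, 1.9]
    - [46, 9, 0, 0]
    - [46, 9, 0, 0]
    - [46, 9, 0, 0]
    - [46, 9, 0, 0]
    - [46, 9, 0, 0]
    - [46, 9, 0, 0]
    - [46, 9, 0, 0]

```text
time: 2.4
tool_pos: [0.5353, 0.09, 0.2339]
tool_rot: [0.006, 0.803, 0.596, 0.003]
contact_force: [-0.5, -0.8, -0.2]
gripper_width: 0.001
```

```bash
python3 to.py "(.524,.083,.13)"
```

```text
t 2.4 p [0.5353 0.09   0.2339] F [-0.5074 -0.7904 -0.194 ] w 0.0010989098804685766 xang 73.12496289756261 z [ 0.0125 -0.0064 -0.9999]
tool shift mm [ -9.6935 -10.2204 103.8403]
```

step_arm:
  steps:
    - [-10, -10, 0, 0]
    - [0, 0, 35, 0]
    - [0, 0, 35, 0]
    - [0, 0, 15, 0]
    - [0, 0, 8, 0]
    - [0, 0, 0, 0]

```text
time: 3.0
tool_pos: [0.527, 0.0901, 0.1389]
tool_rot: [0.006, 0.8, 0.6, 0.004]
contact_force: [-0.8, 0.8, 0.4]
gripper_width: 0.001
```

```bash
python3 to.py "(.524,.083,.103)"
python3 - <<'E'
from h import *
im,d=grab_frame("scene");save("scene1",im[130:270,200:400],4)
im,d=grab_frame("top");save("top1",im[170:290,190:350],4)
E
```

```text
t 3.0 p [0.527  0.0901 0.1389] F [-0.8396  0.8019  0.3744] w 0.0006117722764190442 xang 73.78808587769625 z [ 0.0144 -0.0048 -0.9999]
tool shift mm [-7.5934 -1.4689 35.9322]
```

View pics/scene1.png

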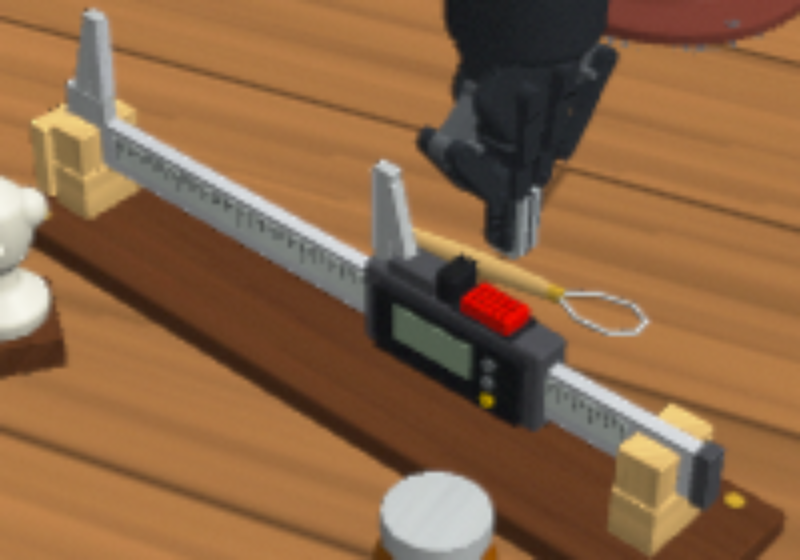

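Fingertips are at crop (520, 250), above and slightly behind the red button at (497, 308). The jaws are still apart. Correcting and lowering to just above the button.

step_arm:
  steps:
    - [-7, -2, 0, 0.6]
    - [0, 0, 15, 0]
    - [0, 0, 10, 0]
    - [0, 0, 0, 0]
    - [0, 0, 0, 0]

```text
time: 3.6
tool_pos: [0.5273, 0.0826, 0.1183]
tool_rot: [0.009, 0.803, 0.595, 0.009]
contact_force: [0.4, -0.6, 0.1]
gripper_width: -0.001
```

```bash
python3 to.py "(.524,.083,.101)"
python3 - <<'E'
from h import *
im,d=grab_frame("scene");save("scene2",im[170:250,280:380],8)
E
```

```text
t 3.6 p [0.5273 0.0826 0.1183] F [ 0.4487 -0.5778  0.0771] w -0.0008824480786891062 xang 73.0646534906373 z [ 0.0255 -0.0047 -0.9997]
tool shift mm [-0.6229 -3.686  17.232 ]
```

View pics/scene2.png

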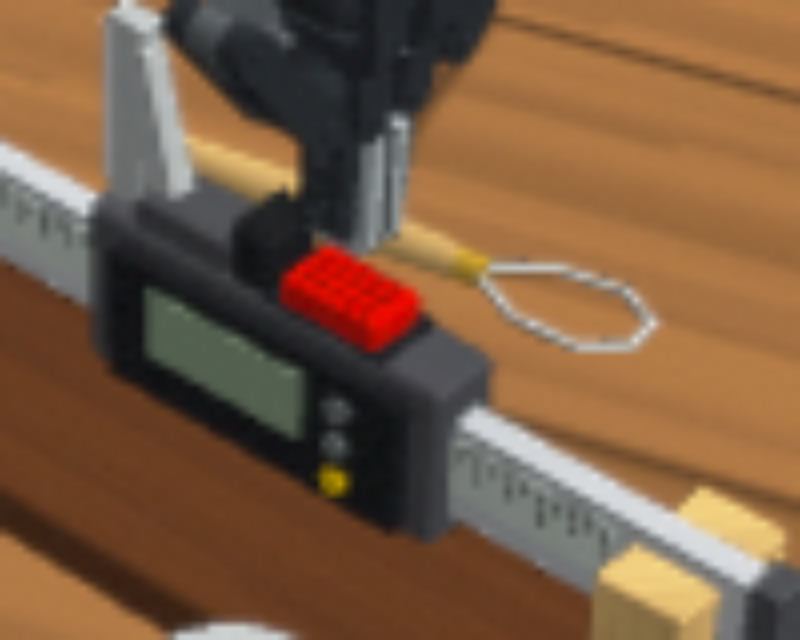

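Tip at crop (365, 250), about 17 mm above the button, whose centre is at (350, 298). The tip is about 3.7 mm towards +x, so I'll correct that and come down gently.

step_arm:
  steps:
    - [-1, -5, 0, 0]
    - [0, -1, 6, 0]
    - [0, -0.5, 6, 0]
    - [0, 0, 0, 0]
    - [0, 0, 0, 0]

```text
time: 4.15
tool_pos: [0.5205, 0.0838, 0.1054]
tool_rot: [0.01, 0.803, 0.595, 0.009]
contact_force: [0.3, 0.1, 0.2]
gripper_width: -0.002
```

```bash
python3 to.py "(.524,.083,.101)"
```

```text
t 4.15 p [0.5205 0.0838 0.1054] F [0.279 0.121 0.196] w -0.0018601577253488963 xang 73.08826482643497 z [ 0.0259 -0.0046 -0.9997]
tool shift mm [0.1906 3.4349 4.4833]
```

Overshot by 3.4 mm. Correct, then press in small increments.

step_arm:
  steps:
    - [0, 3, 0, 0]
    - [0, 0, 0, 0]
    - [0, 0, 2, 0]
    - [0, 0, 2, 0]
    - [0, 0, 2, 0]
    - [0, 0, 0, 0]

```text
time: 4.75
tool_pos: [0.5249, 0.0828, 0.1004]
tool_rot: [0.01, 0.803, 0.595, 0.01]
contact_force: [-0.6, 0.4, 3.1]
gripper_width: -0.0
```

```bash
python3 to.py "(.524,.083,.096)"
```

```text
t 4.75 p [0.5249 0.0828 0.1004] F [-0.5674  0.3769  3.0737] w -0.0002939110187985929 xang 73.08751771014525 z [ 0.0277 -0.0047 -0.9996]
tool shift mm [-0.0838 -1.0443  4.343 ]
```

Contact with 3.1 N, as expected at the start of the travel. Press on.

step_arm:
  steps:
    - [0, -1, 2, 0]
    - [0, 0, 2, 0]
    - [0, 0, 2, 0]
    - [0, 0, 1, 0]
    - [0, 0, 1, 0]

```text
time: 5.25
tool_pos: [0.5262, 0.0829, 0.0962]
tool_rot: [0.012, 0.803, 0.595, 0.011]
contact_force: [-4.6, -0.4, 8.0]
gripper_width: -0.001
```

```bash
python3 to.py "(.524,.083,.096)"
```

```text
t 5.25 p [0.5262 0.0829 0.0962] F [-4.602  -0.4375  8.0229] w -0.0011495651092033677 xang 73.10118714257072 z [ 0.0317 -0.0054 -0.9995]
tool shift mm [-0.4958 -2.1272  0.1036]
```

Button is down (0.0962, 8 N). Start sliding gently while holding it down, and relieve the side force.

step_arm:
  steps:
    - [-1, -1, 1, 0]
    - [-2, -0.6, 1, 0]
    - [-3, -0.4, 1, 0]
    - [-3, -0.4, 1, 0]
    - [-3, -0.4, 1, 0]

```text
time: 5.75
tool_pos: [0.5238, 0.0753, 0.0963]
tool_rot: [0.011, 0.803, 0.595, 0.017]
contact_force: [-1.4, 2.9, 7.0]
gripper_width: -0.002
```

```bash
python3 to.py "(.524,.083,.096)"
```

```text
t 5.75 p [0.5238 0.0753 0.0963] F [-1.4007  2.8541  7.004 ] w -0.0015925750424324893 xang 73.10374224268946 z [ 0.0406  0.002  -0.9992]
tool shift mm [ 7.4757 -2.0404  0.2892]
```

step_arm:
  steps:
    - [-5, -1, 1, 0]
    - [-6, -0.8, 1, 0]
    - [-6, -0.6, 1, 0]
    - [-6, -0.6, 1, 0]
    - [-6, -0.6, 1, 0]

```text
time: 6.25
tool_pos: [0.5161, 0.0513, 0.0963]
tool_rot: [0.011, 0.803, 0.595, 0.023]
contact_force: [-1.7, 2.1, 7.3]
gripper_width: -0.003
```

```bash
python3 to.py "(.524,.083,.096)"
python3 - <<'E'
from h import *
im,d=grab_frame("scene");save("scene3",im[150:250,260:380],6)
E
```

```text
t 6.25 p [0.5161 0.0513 0.0963] F [-1.7362  2.1117  7.2798] w -0.002871593959138754 xang 73.1352364276895 z [ 0.0512  0.0097 -0.9986]
tool shift mm [32.6591 -1.6933  0.9718]
```

View pics/scene3.png

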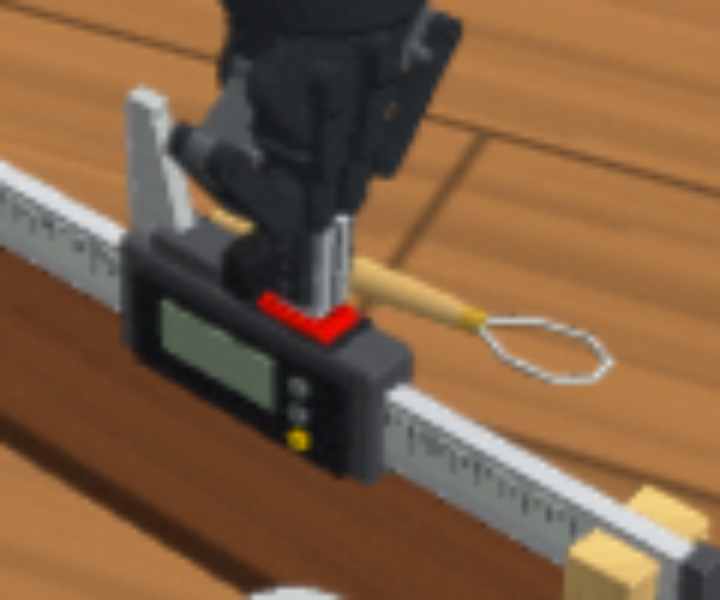

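Red button is held down under the tip at crop (310, 310), with the finger against the black thumb rest. The slide has moved about 28 mm. Continuing.

step_arm:
  steps:
    - [-8, -0.3, 1, 0]
    - [-8, -0.3, 1, 0]
    - [-8, -0.3, 1, 0]
    - [-8, -0.3, 1, 0]
    - [-8, -0.3, 1, 0]
    - [-8, -0.3, 1, 0]
    - [-8, -0.3, 1, 0]

```text
time: 7.0
tool_pos: [0.5016, 0.0013, 0.0963]
tool_rot: [0.009, 0.803, 0.595, 0.03]
contact_force: [-3.3, 3.1, 9.9]
gripper_width: 0.001
```

```bash
python3 to.py "(.524,.083,.096)"
```

```text
t 7.0 p [0.5016 0.0013 0.0963] F [-3.3157  3.0818  9.8987] w 0.0007323986353102481 xang 73.16795240263426 z [ 0.0593  0.0211 -0.998 ]
tool shift mm [84.5866 -2.3489  3.3801]
```

step_arm:
  steps:
    - [-8, -0.6, 0.8, 0]
    - [-8, -0.6, 0.8, 0]
    - [-8, -0.5, 0.8, 0]
    - [-8, -0.5, 0.8, 0]
    - [-8, -0.5, 0.8, 0]
    - [-8, -0.5, 0.8, 0]

```text
time: 7.6
tool_pos: [0.4884, -0.042, 0.0964]
tool_rot: [0.009, 0.803, 0.595, 0.036]
contact_force: [-3.0, 1.9, 8.4]
gripper_width: -0.003
```

```bash
python3 to.py "(.524,.083,.096)"
python3 - <<'E'
from h import *
im,d=grab_frame("scene");save("scene4",im[120:240,210:354],5)
E
```

```text
t 7.6 p [ 0.4884 -0.042   0.0964] F [-2.9584  1.9486  8.4206] w -0.0025865939174128183 xang 73.18435038094037 z [ 0.0685  0.0289 -0.9972]
tool shift mm [129.8005  -2.4762   6.4913]
```

View pics/scene4.png

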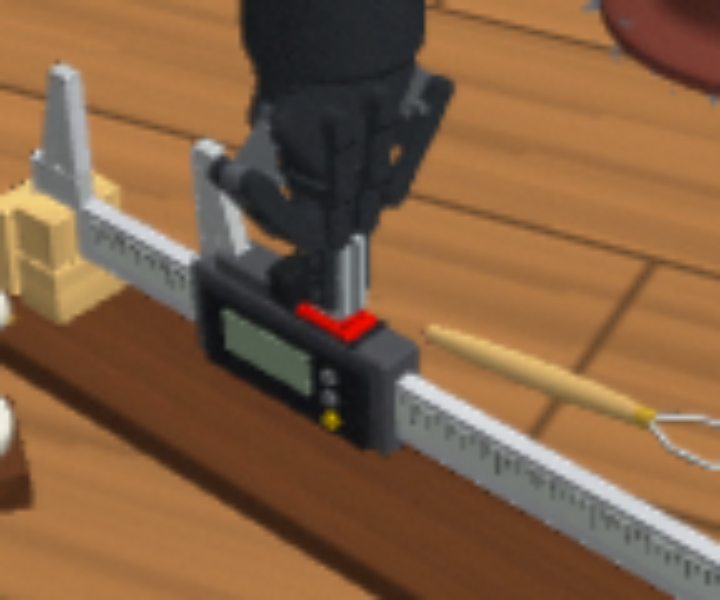

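Slide is following with the button down at crop (340, 320), and the jaws are still about 65 mm apart. Continue, slowing near the end.

step_arm:
  steps:
    - [-8, -0.6, 0.8, 0]
    - [-8, -0.6, 0.8, 0]
    - [-8, -0.5, 0.8, 0]
    - [-8, -0.5, 0.8, 0]
    - [-7, -0.5, 0.8, 0]
    - [-5, -0.5, 0.8, 0]

```text
time: 8.25
tool_pos: [0.476, -0.0829, 0.0965]
tool_rot: [0.009, 0.803, 0.595, 0.041]
contact_force: [-2.9, 1.7, 8.1]
gripper_width: -0.001
```

```bash
python3 to.py "(.524,.083,.096)"
```

```text
t 8.25 p [ 0.476  -0.0829  0.0965] F [-2.8654  1.7156  8.1183] w -0.0006967473037576329 xang 73.18572371844834 z [ 0.076   0.0344 -0.9965]
tool shift mm [172.4388  -2.6895   9.8201]
```

Travel about 168 mm; roughly 25 mm left.

step_arm:
  steps:
    - [-5, -0.5, 0.8, 0]
    - [-4, -0.5, 0.8, 0]
    - [-4, -0.5, 0.8, 0]
    - [-3, -0.5, 0.8, 0]
    - [-3, -0.5, 0.8, 0]

```text
time: 8.75
tool_pos: [0.471, -0.0997, 0.0966]
tool_rot: [0.009, 0.803, 0.595, 0.045]
contact_force: [-2.9, 2.5, 8.0]
gripper_width: -0.001
```

```bash
python3 to.py "(.524,.083,.096)"
python3 - <<'E'
from h import *
im,d=grab_frame("scene");save("scene5",im[120:220,200:320],6)
E
```

```text
t 8.75 p [ 0.471  -0.0997  0.0966] F [-2.875   2.5044  8.0166] w -0.0008979062405238367 xang 73.1648729429443 z [ 0.0821  0.0387 -0.9959]
tool shift mm [189.8099  -2.9668  11.9763]
```

View pics/scene5.png

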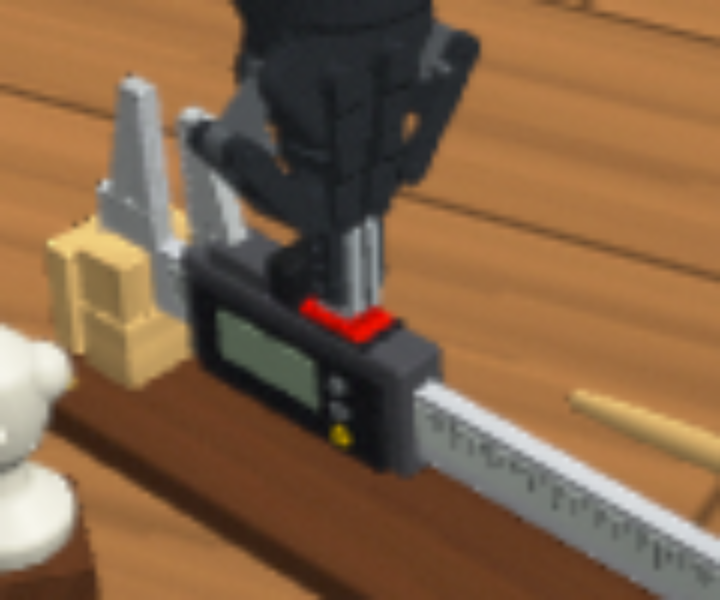

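Button is still down; the gap between the jaws is about 10 mm at crop (175, 180). Creep on.

step_arm:
  steps:
    - [-3, -0.5, 1, 0]
    - [-3, -0.5, 1, 0]
    - [-2.5, -0.5, 1, 0]
    - [-2, -0.5, 1, 0]

```text
time: 9.2
tool_pos: [0.4683, -0.1085, 0.0965]
tool_rot: [0.009, 0.803, 0.594, 0.047]
contact_force: [-3.6, 1.4, 8.9]
gripper_width: -0.0
```

step_arm:
  steps:
    - [-2, -0.5, 1, 0]
    - [-2, -0.5, 1, 0]
    - [-2, -0.5, 1, 0]

```text
time: 9.5
tool_pos: [0.467, -0.1131, 0.0966]
tool_rot: [0.009, 0.803, 0.594, 0.049]
contact_force: [-3.9, 2.6, 8.9]
gripper_width: 0.002
```

```bash
python3 to.py "(.524,.083,.096)"
```

```text
t 9.5 p [ 0.467  -0.1131  0.0966] F [-3.8837  2.5571  8.8869] w 0.002071661224459328 xang 73.19067789272414 z [ 0.0891  0.0441 -0.9951]
tool shift mm [203.7027  -3.1605  14.2751]
```

step_arm:
  steps:
    - [-2, -0.4, 1, 0]
    - [-2, -0.4, 1, 0]
    - [-2, -0.4, 1, 0]

```text
time: 9.8
tool_pos: [0.4656, -0.1177, 0.0965]
tool_rot: [0.008, 0.802, 0.594, 0.051]
contact_force: [-2.7, 2.8, 8.7]
gripper_width: 0.003
```

```bash
python3 to.py
python3 - <<'E'
from h import *
im,d=grab_frame("scene");save("scene6",im[125:205,205:305],8)
E
```

```text
t 9.8 p [ 0.4656 -0.1177  0.0965] F [-2.7098  2.7854  8.7001] w 0.003484581377800256 xang 73.21431021962903 z [ 0.0912  0.0467 -0.9947]
```

View pics/scene6.png

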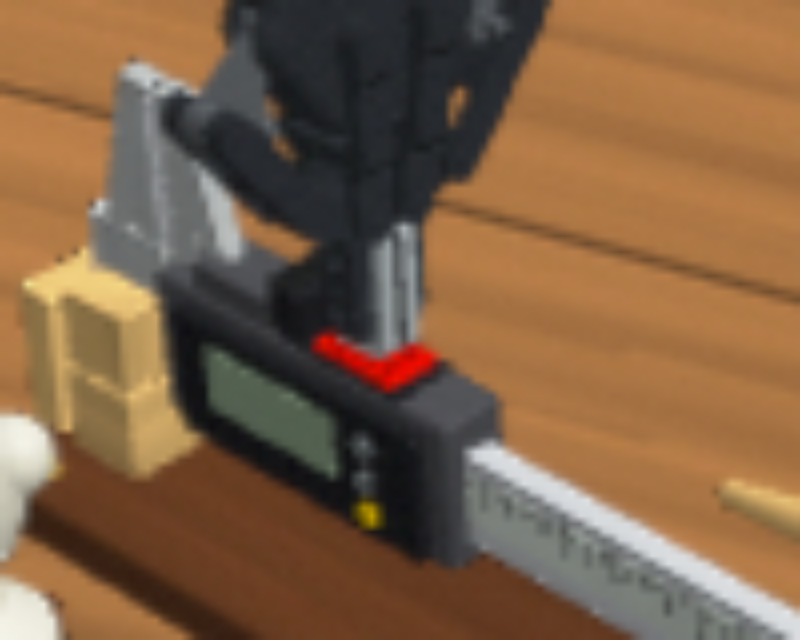

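The jaws are nearly meeting at crop (160, 180), with the button still down. Continue until the force along the beam rises.

step_arm:
  steps:
    - [-2, -0.4, 1, 0]
    - [-2, -0.4, 1, 0]

```text
time: 10.05
tool_pos: [0.4651, -0.1202, 0.0966]
tool_rot: [0.008, 0.802, 0.594, 0.053]
contact_force: [-1.1, 4.7, 8.1]
gripper_width: -0.001
```

step_arm:
  steps:
    - [-2, -0.4, 1, 0]
    - [-2, -0.4, 1, 0]

```text
time: 10.25
tool_pos: [0.4653, -0.122, 0.0967]
tool_rot: [0.007, 0.802, 0.594, 0.056]
contact_force: [0.1, 2.8, 7.4]
gripper_width: 0.001
```

step_arm:
  steps:
    - [-2, -0.4, 1, 0]
    - [-2, -0.4, 1, 0]

```text
time: 10.45
tool_pos: [0.4657, -0.1238, 0.0967]
tool_rot: [0.007, 0.802, 0.594, 0.059]
contact_force: [-1.1, 5.8, 7.6]
gripper_width: 0.005
```

```bash
python3 to.py
python3 - <<'E'
from h import *
im,d=grab_frame("scene");a=cv2.resize(im[125:205,205:285],None,fx=7,fy=7,interpolation=cv2.INTER_CUBIC);cv2.imwrite("pics/scene7.png",a[...,::-1])
E
```

```text
t 10.45 p [ 0.4657 -0.1238  0.0967] F [-1.1113  5.8157  7.5796] w 0.004775111742318487 xang 73.20597559522577 z [ 0.1036  0.0596 -0.9928]
```

View pics/scene7.png

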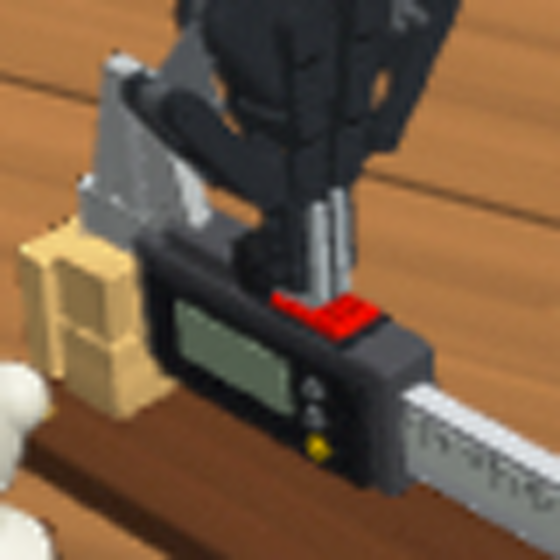

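The jaws appear closed at crop (125, 150). The finger, which had dragged the button by friction, now slides forward on it. Push against the thumb rest to confirm the stop.

step_arm:
  steps:
    - [-2, 0, 1, 0]
    - [-2, 0, 1, 0]

```text
time: 10.7
tool_pos: [0.4665, -0.1258, 0.0966]
tool_rot: [0.006, 0.802, 0.594, 0.062]
contact_force: [-2.8, 3.6, 8.0]
gripper_width: 0.0
```

step_arm:
  steps:
    - [-2, 0, 1, 0]
    - [-2, 0, 1, 0]

```text
time: 10.9
tool_pos: [0.467, -0.1269, 0.0967]
tool_rot: [0.004, 0.802, 0.593, 0.066]
contact_force: [-2.1, 10.3, 12.1]
gripper_width: -0.004
```

```bash
python3 to.py
python3 - <<'E'
from h import *
z=np.load("top0.npz");im,d=grab_frame("top");np.savez("top2",im=im,d=d);save("top2",im[195:285,270:430],5)
q=cv2.cvtColor(im,cv2.COLOR_RGB2HSV);W=cloud("top",d)
b=(d>0)&(q[...,1]>170)&((q[...,0]<6)|(q[...,0]>174))&(W[...,0]<.6)&(W[...,0]>.4)&(W[...,2]>.085)
print(b.sum(),W[b].min(0),W[b].max(0))
E
```

```text
t 10.9 p [ 0.467  -0.1269  0.0967] F [-2.1169 10.3153 12.0509] w -0.00409004960873882 xang 73.22018867663286 z [ 0.1105  0.0715 -0.9913]
96 [ 0.45499159 -0.1191131   0.08930175] [ 0.4780037  -0.10215583  0.10423538]
```

Force along the beam rose to 10 N with almost no motion, so the slide is at the hard stop. Now lift off vertically, keeping slight forward pressure until the button is up so that friction doesn't drag the slide back.

step_arm:
  steps:
    - [-0.5, 0, 0.5, 0]
    - [-0.4, 0.2, -3, 0]
    - [-0.2, 0.3, -4, 0]
    - [0.2, 0.4, -4, 0]
    - [0.5, 0.4, -5, 0]
    - [0.8, 0.5, -6, 0]

```text
time: 11.55
tool_pos: [0.4655, -0.127, 0.118]
tool_rot: [0.002, 0.802, 0.593, 0.066]
contact_force: [0.9, -0.3, 0.8]
gripper_width: 0.001
```

```bash
python3 to.py
```

```text
t 11.55 p [ 0.4655 -0.127   0.118 ] F [ 0.8748 -0.3233  0.8283] w 0.001022002437614961 xang 73.21584446634593 z [ 0.1082  0.0755 -0.9913]
```

step_arm:
  steps:
    - [2, 1, -15, 0]
    - [3, 2, -30, 0]
    - [5, 2, -35, 0]
    - [40, 2, -30, 0]
    - [45, 0, 0, 0]
    - [45, 0, 0, 0]
    - [0, 0, 0, 0]

```text
time: 12.25
tool_pos: [0.5015, -0.0012, 0.2498]
tool_rot: [0.002, 0.804, 0.591, 0.068]
contact_force: [-0.1, -0.7, -0.1]
gripper_width: 0.0
```

```bash
python3 to.py
python3 - <<'E'
from h import *
im,d=grab_frame("scene");a=cv2.resize(im[120:235,180:310],None,fx=5,fy=5,interpolation=cv2.INTER_CUBIC);cv2.imwrite("pics/scene8.png",a[...,::-1])
z=np.load("top0.npz")
im,d=grab_frame("top");cv2.imwrite("pics/top3.png",cv2.resize(im[115:315,160:435],None,fx=2.9,fy=2.9,interpolation=cv2.INTER_CUBIC)[...,::-1])
l=np.array([.29008,.957])
for n,I,D in(("before",z["im"],z["d"]),("after",im,d)):
    W=cloud("top",D);q=cv2.cvtColor(I,cv2.COLOR_RGB2HSV)
    r=(D>0)&(W[...,0]<.6)&(W[...,0]>.4)&(abs(W[...,1])<.25)
    b=r&(q[...,1]>170)&((q[...,0]<6)|(q[...,0]>174))&(W[...,2]>.095)&(W[...,2]<.11)
    j=r&(W[...,2]>.14)&(W[...,2]<.155)
    p=W[b];print(n,"button",p.mean(0),"along",(p[:,:2]@l).mean(),"ztop",np.median(p[:,2]))
    k,lab,s,c=cv2.connectedComponentsWithStats(j.astype(np.uint8))
    for i in range(1,k):
        if s[i,4]>5:
            e=W[lab==i][:,:2]@l;print("jaw top",s[i,4],e.min(),e.max())
for t in("maquette_mid","jar_mid","loop_tool"):print(t,boxes_of("top",t)[:1])
E
```

```text
t 12.25 p [ 0.5015 -0.0012  0.2498] F [-0.1034 -0.7474 -0.0553] w 4.2741856256490925e-05 xang 72.87282692723923 z [ 0.1116  0.076  -0.9908]
before button [0.52430948 0.08272812 0.10050919] along 0.23126250667971907 ztop 0.1006165067597431
jaw top 52 0.1503321751013445 0.16482135827877367
jaw top 53 -0.07305002305581879 -0.06032519676989002
after button [nan nan nan] along nan ztop nan
maquette_mid [{'box': [368.7, 176.5, 44.7, 42.8], 'p': 0.8}]
jar_mid [{'box': [220.3, 126.5, 28.7, 35.4], 'p': 0.78}]
loop_tool [{'box': [253.1, 278.7, 29.5, 12.8], 'p': 0.63}]<stdin>:11: RuntimeWarning: Mean of empty slice.
  ret = um.true_divide(
  ret = ret.dtype.type(ret / rcount)
  return _methods._mean(a, axis=axis, dtype=dtype,
```

View pics/scene8.png

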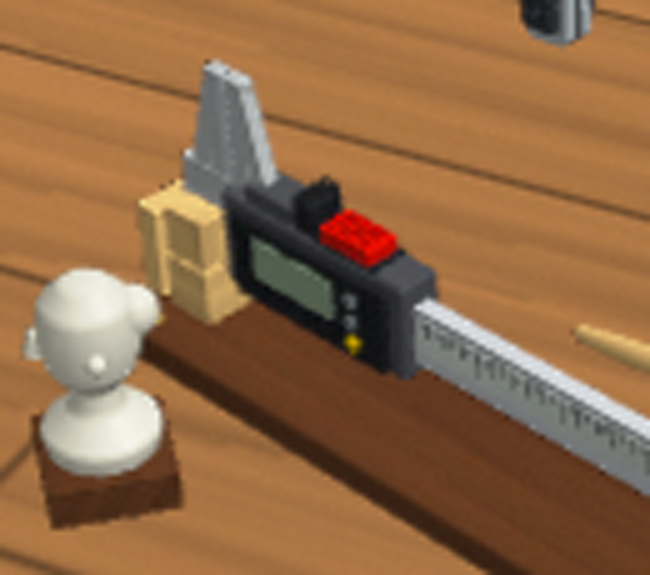

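View pics/top3.png

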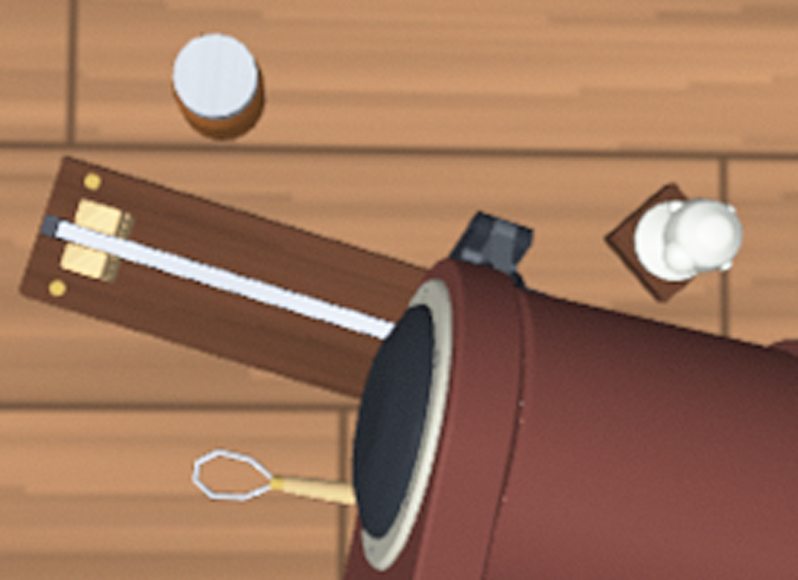

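Jaws together at crop (225, 75), the button proud again at (358, 235), and the head, jar and loop tool where they were. One numeric check of the gap before handing in.

Run:
```python
from h import *
z=np.load("scene0.npz");im,d=grab_frame("scene");l=np.array([.29008,.957])
for n,I,D in(("before",z["im"],z["d"]),("after",im,d)):
    W=cloud("scene",D);q=cv2.cvtColor(I,cv2.COLOR_RGB2HSV)
    r=(D>0)&(W[...,0]<.6)&(W[...,0]>.4)&(abs(W[...,1])<.25)
    b=r&(q[...,1]>170)&((q[...,0]<6)|(q[...,0]>174))&(W[...,2]>.09)&(W[...,2]<.11)
    e=W[b][:,:2]@l;print(n,"button",b.sum(),W[b].mean(0),e.min(),e.mean(),e.max(),"ztop p90",np.percentile(W[b][:,2],90))
    j=(r&(W[...,2]>.12)&(W[...,2]<.151)&(q[...,1]<60)&(q[...,2]>90)).astype(np.uint8)
    k,lab,s,c=cv2.connectedComponentsWithStats(j)
    for i in range(1,k):
        if s[i,4]>5: e=W[lab==i][:,:2]@l;print(" jaw",s[i],e.min(),e.max())
```

```text
before button 143 [0.53013251 0.08379471 0.09887599] 0.21383838782790182 0.23397237105505883 0.2484104943266446 ztop p90 0.10157275551730396
 jaw [220 132   8  15  86] -0.07610914968042949 -0.056566177771332604
 jaw [293 170   9  17 112] 0.15176638824135025 0.17073747369120956
after button 112 [ 0.46948548 -0.11692406  0.09870898] 0.0023725882660002805 0.02429202008128229 0.03956970492532181 ztop p90 0.10187738872306104
 jaw [220 132  13  18 147] -0.07531764130191612 -0.036099841694302796
```

```bash
python3 -c "
from plant import *
print(job_done(), state()['time'])"
```

```text
the job is handed in; nothing more can be done
the job is handed in; nothing more can be done
```

I closed the calliper and handed the job in, with no verdict reported. With shut fingertips I pressed the red button to its stop and slid the jaw home with the button held down. At the end I pushed on the thumb rest until the force along the beam rose to about 10 N. Then I lifted straight up so the button came up. The last logged time before hand-in was 12.25 s.

**Last checks:**
- **Jaw closed:** in the scene camera the button moved 209.7 mm, against a measured opening of 208.4 mm. That agrees within camera accuracy of about 1–2 mm. The two jaws now show as one block, about 39 mm along the beam.
- **Button up:** its top is back at 0.102 m, the same height as before.
- **Calliper seated:** the fixed jaw is in place to about 1 mm.
- **Head and jar:** both are where they were in the pictures.
- **Loop tool:** it looks unmoved, but the arm partly hid it in the last top view.
- **Failed check:** the arm blocked the top camera's final button measurement, so the closing check rests on the scene camera and the force.

**Also noted:**
- The tool tilted gradually to about 7° during the slide.
- For most of the way the slide was carried by friction on the button. The fingertip met the thumb rest only at the end.

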